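# Fetch the rotary tool from behind the supplies

### The arm

A 7-joint arm with a two-finger parallel gripper is mounted at the origin on the work surface. World frame = base frame: x ahead of the robot, y to its left, z up, the work surface at z = 0. Lengths are in m, angles in rad, forces in N, time in s.
With the tool pointing down it reaches from about 0.4 to 0.85 m from the base axis. Payload 6.9 kg.
Tool frame: the origin (TCP) lies midway between the tips of the shut fingers; the grasp point (between the pads) lies behind it (ctrl.pinch_z is the z of the grasp point in the tool frame, in m); z points along the fingers, y is the line along which they close (so a half turn about z gives the same grasp; the last joint's range is limited). The gripper opens to 85 mm and grips with 20 to 120 N. Pads are 22 mm wide; open, the fingers measure 114 mm over their backs; the gripper's body (76 mm by 85 mm) begins 54 mm behind the grasp point. The pads swing forward as they close: fully open they stand 13 mm farther back than shut.
Start: joints at [-1.159, 0.507, -0.238, 1.5, 0.126, 1.149, -0.155], TCP at [0.188, 0.596, 0.211] pointing down, gripper open.
Joint ranges: [-3.08, 3.08], [-0.24, 2.05], [-1.43, 1.35], [0, 2.5], [-1.52, 4.66], [0.17, 1.96], [-2.89, 2.89]. Speed limits (rad/s): [2.39, 2.39, 3.14, 3.14, 3.14, 3.14, 3.14].

### API

Orientations are given as a unit quaternion [w, x, y, z].
In Python, from station import ctrl, get_state, vision, ticket, models gives the robot as it stands. Calls block until the motion is done:
- ctrl.movep(position, orientation): joint-space move of the TCP to a pose.
- ctrl.movel(position, frame=None, max_speed=0.15): straight line of the TCP; frame=None keeps the orientation; max_speed is the mean speed in m/s.
- ctrl.set_joints(angles): joint-space move.
- ctrl.ungrasp() and ctrl.close_gripper(force=None): open the fingers fully, or close them until they stop; force is the grip in N (None keeps the last).
- ctrl.pause(seconds).
- ctrl.ik(position, orientation): joint angles nearest the present ones, or None.
- get_state(): the state.
- vision.grab_frame(name): name is "scene" or "top"; returns (picture, depth): 420x560x3 uint8, blue, green, red; 420x560 float32, m along the optical axis (not along the pixel's ray), 0 where there is no reading.
- vision.camera_info(name): a dict with "mtx" (3x3 intrinsics, pixels), "R" (3x3) and "t" (3): a world point X has camera coordinates R X + t. Camera axes: x right, y down, z forward; pixel columns grow to the right and rows downward; lengths in m; the calibration is good to about 2 mm. A picture is of the moment at which its call begins. camera_info takes no time and is no camera call.
A pose or a line that the arm cannot do raises ctrl.Unreachable and nothing moves.
- ticket.close_job(): hands the job in; it is judged then, once.
Trained networks look in the newest picture that a camera, given by its name, has taken for a name from the list of things; names that differ only in an ending like _2 or _b are one class to them, and where a whole thing is asked for, a point or a joint stands for the part that bears it (a point fixed in the world has none). Each returns a list of dicts, best first, with "p" (0 to 1); they miss things now and then, are a little off and sometimes report something else, mostly with a low value. They report only what shows in the picture. A call takes as long as a camera call. They do not tell look-alikes from the thing itself.
- models.recognise(camera, target): "point" ([column, row] in pixels, amid what is visible of it).
- models.masks_of(camera, target): "mask" (420x560 bool, what is visible of it) and "point" ([column, row] in pixels, amid what is visible of it).
The state is a dict: "time": time; "qpos": joint angles; "qd": joint speeds; "tau": joint torques, N m; "tcp_pos": TCP position; "eef_rot": TCP orientation; "contact_force": force on the tool from outside, world axes, zero at the start; "wrist_torque": the same for the moment, N m; "width": finger opening in m; "gripper_force": force on a finger pad.
Only numpy, scipy, OpenCV 4.12 (cv2) and the standard library are available. Lean on these libraries where they do the work, as an engineer would, in place of code of your own. Each camera call takes 0.05 s, during which the arm holds its last target. There are 200 camera calls.

### The job

On this repair bench the cordless rotary tool lies in the storage tray behind a jar, a tin and a glue bottle. First stand all three containers on the black rubber mat, then lay the tool level in the two V-rests of its plywood cradle, centred along it (nose to either end), and finally stand each container back on the very spot in the tray that it came from. Keep the containers upright throughout.

Things in the scene. Friction and masses are not known exactly. Their poses are not given: they have to be found in the camera images.
- jar: Round glass screw jar with a steel lid, 95 mm high: glass 52 mm in diameter, lid (top 17 mm) 54 mm. About 250 g. Origin at the centre of its underside, z up when it stands.
- tin: Plain square metal tin, 46 x 46 mm and 94 mm high. About 250 g. Origin at the centre of its underside, z up, x and y square to its sides.
- bottle: Slim white plastic glue bottle: straight round body 42 mm in diameter up to 78 mm, then a shoulder and a narrow grey nozzle to 110 mm. About 200 g. Origin at the centre of its underside, z up when it stands.
- rotary_tool: Cordless rotary tool lying flat in the tray: grey, nearly round (eight-sided) barrel 40 mm across, 150 mm long; black nose cone and thin steel collet add 36 mm at its +y end. About 450 g. Its long axis is y. Origin on the underside below the barrel's middle; the barrel's axis is 20 mm above it (z up). Its near side starts about 12 to 26 mm behind the containers.
- tray: Fixed shallow white tray, 134 mm (x) by 400 mm (y), floor 4 mm thick, rim 12 mm high. Origin under its centre on the table; y along it, x from its front (robot side) to its back. Three flat black 62 mm spots at x = -29, y = -80, 0, +80 mm: at the start a container stands centred on each, in any order. Behind them the tool lies along y at x = +34 mm; a tape roll lies at the +y end.
- mat: Fixed black rubber mat, 110 mm (x) by 270 mm (y), 3 mm thick, lying on the table to one side (left or right) in front of the tray, empty at the start. Origin under its centre on the table, y along its length.
- cradle: Fixed plywood cradle, on the other side in front of the tray. Base 84 mm (x) by 130 mm (y), 8 mm thick; two V-rests, 14 mm thick, at y = -50 and +50 mm, free between for fingers. 45-degree V, lowest line 17 mm up, upper edges 61 mm up and 44 mm off the middle. Origin under the base's centre on the table. The tool lies along y; at rest its underside is 25 mm above the table.
Things that resemble listed ones, but are neither listed nor needed, are in the scene too. What is shaped like the bottle but pink is not meant.

How it is judged:
By the outcome, as a careful person would: the job done as asked, in the order asked, and still so for the second after the job is handed in, with the robot touching nothing.
It also fails if it takes over 134 s, if anything falls off the work surface, if the arm or the gripper's body presses on something with over 40 N, if the wrist force passes 120 N, or if a joint passes its speed limit or range.

## Working session

There is one attempt and no reset: what is moved stays moved. The work goes in short steps, each a Python script; the robot and the scene stay as the last script left them, time stands still between calls to the robot, and variables do not carry over. Pictures are saved under pics/ and viewed, at most 14 in all, crops included, and the job is handed in when it is done.

```bash
mkdir -p pics; ls
python3 - <<'E'
from station import ctrl,get_state,vision
import cv2,numpy as np
for n in("scene","top"):
    im,d=vision.grab_frame(n); cv2.imwrite(f"pics/{n}0.png",im); np.save(f"pics/{n}0.npy",d)
    c=vision.camera_info(n); print(n,c["mtx"].tolist(),np.round(c["R"],4).tolist(),c["t"], "cam pos",-c["R"].T@c["t"])
s=get_state(); print(s,ctrl.pinch_z)
E
```

```text
pics
scene [[391.017278473893, 0.0, 277.06696703616973], [0.0, 391.017278473893, 214.90238644785035], [0.0, 0.0, 1.0]] [[-0.0972, 0.9953, 0.0024], [0.6186, 0.0623, -0.7832], [-0.7797, -0.0747, -0.6217]] [ 0.03614208 -0.29366071  1.15899455] cam pos [1.08880397 0.06883838 0.49048795]
top [[486.3131183553328, 0.0, 281.20112204130197], [0.0, 486.3131183553328, 211.35797086466164], [0.0, 0.0, 1.0]] [[0.0119, -0.9999, 0.0035], [-0.9972, -0.0121, -0.0733], [0.0733, -0.0027, -0.9973]] [-0.0197178   0.52647468  0.97963152] cam pos [ 0.45343119 -0.01072786  1.01564136]
{'time': 0.1, 'qpos': array([-1.15950235,  0.50825648, -0.2375373 ,  1.50104128,  0.12568599,
        1.14889545, -0.15483762]), 'qd': array([ 0.0008015 , -0.00069888, -0.00058739, -0.00237828,  0.0013462 ,
        0.00028432,  0.00021474]), 'tau': array([-4.65176941e-03, -6.21837401e+01, -2.19477519e+00, -2.50210422e+01,
        1.24935349e-02,  7.75136839e-03,  6.23112186e-06]), 'tcp_pos': array([0.18807265, 0.5955215 , 0.21041224]), 'eef_rot': array([-1.16163774e-04,  1.52314567e-01,  9.88331737e-01, -7.98455953e-04]), 'contact_force': array([-0.10814698, -0.39321106, -0.42449323]), 'wrist_torque': array([ 0.05369812, -0.02149996, -0.00783045]), 'gripper_force': 0.0, 'width': 0.08559507237152801} -0.0187
```

View pics/scene0.png

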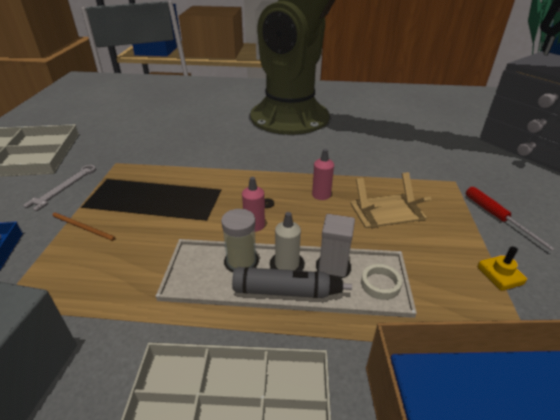

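View pics/top0.png

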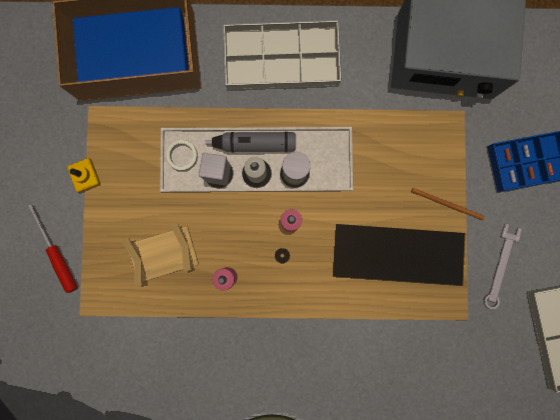

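The scene view shows the jar (240,238), white bottle (288,245) and tin (337,245), with the tool (290,283) behind them. In the top view the tray spans cols 161-352, rows 128-191. The mat is at (398,254) and the cradle at (160,255). The bottle-shaped candidates in the top view are white (257,170) and pink (291,220) and (224,279). The white one standing on the middle spot fits the description.

```bash
cat > h.py <<'E'
import numpy as np,cv2
from station import ctrl,get_state,vision,ticket,models
def pts(cam,d,mask):
    c=vision.camera_info(cam); v,u=np.nonzero(mask&(d>0)); z=d[v,u]
    P=np.linalg.inv(c["mtx"])@np.stack([u,v,np.ones_like(u)])*z
    return (P.T-c["t"])@c["R"]
def ray(cam,px,z):
    c=vision.camera_info(cam); o=-c["R"].T@c["t"]; r=c["R"].T@np.linalg.inv(c["mtx"])@[px[0],px[1],1]
    return o+r*(z-o[2])/r[2]
E
python3 - <<'E'
from h import *
for cam in("top","scene"):
    im,d=vision.grab_frame(cam)
    for t in("jar","tin","bottle","rotary_tool","tray","mat","cradle"):
        for k,r in enumerate(models.masks_of(cam,t)[:3]):
            m=r["mask"]; np.save(f"pics/{cam}_{t}_{k}.npy",m)
            P=pts(cam,d,m)
            if len(P)<20: print(cam,t,"few");continue
            top=P[P[:,2]>np.percentile(P[:,2],97)-.006]
            box=cv2.minAreaRect((P[:,:2]*1000).astype(np.float32))
            print(cam,t,round(r["p"],2),np.round(r["point"]),m.sum(),"zpct",np.round(np.percentile(P[:,2],[2,50,98]),4),"topmid",np.round((top.max(0)+top.min(0))/2,4),"box",np.round(np.concatenate([box[0],box[1],[box[2]]]),1))
im=cv2.imread("pics/top0.png")
cv2.imwrite("pics/crop1.png",cv2.resize(im[105:300,110:370],None,fx=3,fy=3,interpolation=cv2.INTER_CUBIC))
E
```

```text
top jar 0.84 [296. 169.] 694 zpct [0.0293 0.0985 0.1023] topmid [ 0.608  -0.0403  0.1001] box [ 6.076e+02 -4.050e+01  5.070e+01  4.980e+01  6.000e-01]
top jar 0.31 [163. 256.] 2772 zpct [0.0039 0.0089 0.0587] topmid [0.4364 0.2314 0.0575] box [436.8 230.4  95.8 129.9  17.8]
top tin 0.44 [160. 254.] 2737 zpct [0.0043 0.0089 0.0586] topmid [0.4353 0.2303 0.0575] box [435.6 232.6  95.2 134.6  18. ]
top bottle 0.85 [256. 170.] 445 zpct [0.0157 0.086  0.1146] topmid [0.6072 0.0391 0.1125] box [606.9  38.6  40.1  38.9   1.3]
top bottle 0.71 [225. 280.] 413 zpct [0.0167 0.0832 0.1099] topmid [0.3913 0.0959 0.1083] box [389.6  95.2  38.4  40.4  27.3]
top rotary_tool 0.82 [254. 142.] 1624 zpct [0.024  0.0401 0.0473] topmid [0.6691 0.0355 0.046 ] box [669.6  51.6 184.2  42.9  88.9]
top rotary_tool 0.69 [259. 170.] 455 zpct [0.0139 0.0859 0.1146] topmid [0.6072 0.0391 0.1125] box [612.4  37.9  41.   51.6  76.3]
top tray 0.77 [271. 160.] 8024 zpct [0.0001 0.0043 0.014 ] topmid [0.6365 0.0402 0.0551] box [636.8  39.6 134.9 400.4   1.2]
top mat 0.61 [399. 253.] 6921 zpct [-0.0008  0.0029  0.0067] 
[... 794 characters left out ...]
411 0.109 ] box [558.2  41.3  41.3 197.7  89.2]
scene bottle 0.59 [327. 177.] 848 zpct [0.0024 0.0546 0.1056] topmid [0.3958 0.0982 0.1035] box [320.8  99.1  41.1 190.6  89.3]
scene rotary_tool 0.89 [285. 280.] 2850 zpct [0.0088 0.0369 0.0461] topmid [0.673  0.0366 0.0438] box [659.   48.7  69.3 191.8   0.9]
scene tray 0.64 [265. 296.] 10133 zpct [0.0014 0.0042 0.013 ] topmid [0.6389 0.0412 0.036 ] box [632.3  39.7 152.5 411.7   0.9]
scene mat 0.63 [153. 202.] 4083 zpct [0.0006 0.0026 0.0045] topmid [ 0.4387 -0.2585  0.0023] box [ 441.7 -259.   275.6  122.7   86.5]
scene cradle 0.91 [388. 206.] 2190 zpct [0.0011 0.0082 0.0576] topmid [0.4399 0.2285 0.0559] box [400.8 242.7 162.7 174.1  17.1]
```

View pics/crop1.png

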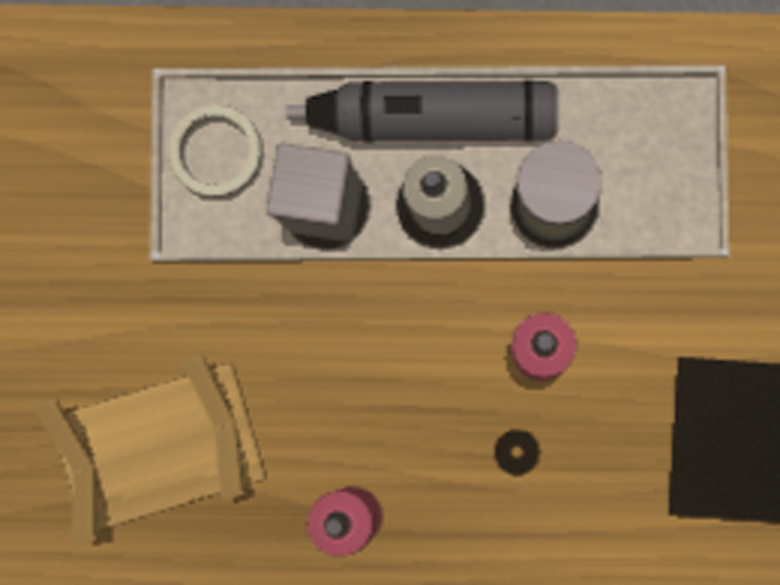

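The enlarged crop confirms it: the white bottle (432,195 in the crop) stands on the middle spot, and the pink ones stand outside the tray. Next I'll refine the poses.

```bash
cat > refine.py <<'E'
from h import *
def rect(P):
    b=cv2.minAreaRect((P[:,:2]*1000).astype(np.float32)); return np.round([*b[0],*b[1],b[2]],1)
for cam in("top","scene"):
    d=np.load(f"pics/{cam}0.npy"); M=lambda n:np.load(f"pics/{cam}_{n}.npy")
    C=pts(cam,d,M("cradle_0")); R=C[(C[:,2]>.045)]; print(cam,"cradle rests hi",rect(R),len(R))
    Bs=C[(C[:,2]>.005)&(C[:,2]<.012)]; print(" base",rect(Bs))
    T=pts(cam,d,M("rotary_tool_0")); B=T[T[:,2]>.034]; 
    vt=np.percentile(T[:,2],98)
    m=B[:,:2].mean(0); w,V=np.linalg.eigh(np.cov((B[:,:2]-m).T)); a=V[:,1]*np.sign(V[1,1])
    s=(T[:,:2]-m)@a; print(" tool axis deg",np.degrees(np.arctan2(-a[0],a[1])),"rear",m+a*np.percentile(s,.3),"nose",m+a*np.percentile(s,99.7),"len",np.ptp(np.percentile(s,[.3,99.7])),"top",vt)
    X=B[(B[:,1]>-.02)&(B[:,1]<.09)]; print(" barrel upper x range",np.percentile(X[:,0],[1,99]), rect(X))
    Tr=pts(cam,d,M("tray_0"));Tr=Tr[(Tr[:,2]>.009)&(Tr[:,2]<.016)&(abs(Tr[:,1]-.04)<.21)]; print(" tray rim",rect(Tr))
    Ma=pts(cam,d,M("mat_0")); print(" mat",rect(Ma),np.median(Ma[:,2]))
d=np.load("pics/top0.npy"); m=np.zeros(d.shape,bool); m[145:195,190:240]=1
P=pts("top",d,m); P=P[(P[:,2]>.09)]; print("tin top",rect(P),np.median(P[:,2]))
d=np.load("pics/scene0.npy"); P=pts("scene",d,np.load("pics/scene_tin_1.npy")); P=P[(P[:,2]>.09)]; print("tin scene",rect(P))
for c in "top","scene":
  d=np.load(f"pics/{c}0.npy")
  for n in ["jar_0","bottle_0" if c=="top" else "bottle_1"]:
    P=pts(c,d,np.load(f"pics/{c}_{n}.npy"))
    P=P[P[:,2]>(.09 if n[0]=="j" else .05)]; P=P[abs(P[:,0]-.609)<.04]; (x,y),r=cv2.minEnclosingCircle((P[:,:2]*1000).astype(np.float32)); print(c,n,x,y,r)
E
python3 refine.py
```

```text
top cradle rests hi [436.6 231.1  96.5 114.5  17.8] 315
 base [436.4 230.4  83.8 129.6  17.7]
 tool axis deg 0.9309372127525225 rear [ 0.66971213 -0.03978207] nose [0.6667716  0.14118108] len 0.18098703496322022 top 0.04704129560284968
 barrel upper x range [0.65194581 0.68778524] [669.1  35.3  37.7 109.5   0.9]
 tray rim [636.7  39.9 134.8 399.8   1.2]
 mat [ 440.2 -260.8  273.2  111.8   86.7] 0.002889087724638921
scene cradle rests hi [440.5 232.1  96.3 114.1  16.6] 212
 base [438.3 232.3  87.3 130.3  17.6]
 tool axis deg 1.5097397291699282 rear [ 0.67997533 -0.03959852] nose [0.67516155 0.14304598] len 0.18270793202718394 top 0.046043677195448794
 barrel upper x range [0.65862628 0.69011857] [673.5  34.7  35.3 110.1   1.3]
 tray rim [638.7  41.2 136.9 400.5   1.1]
 mat [ 440.2 -259.3  275.6  122.1   86.7] 0.002664608715189346
tin top [606.3 119.3  47.5  47.1  81.6] 0.09797211284994323
tin scene [609.6 120.3  47.   47.3  81.4]
top jar_0 608.296142578125 -39.53126907348633 26.6599063873291
top bottle_0 607.5160522460938 39.412471771240234 20.94921875
scene jar_0 611.63623046875 -40.21166229248047 28.479001998901367
scene bottle_1 611.028076171875 40.9024543762207 21.02149772644043
```

```bash
cat >> h.py <<'E'
from scipy.spatial.transform import Rotation as Ro
def rz(deg): t=np.radians(deg); return np.array([[np.cos(t),-np.sin(t)],[np.sin(t),np.cos(t)]])
def q(yaw,flip=0):            # fingers close along direction yaw (deg from world x)
    t=np.radians(yaw+180*flip); y=np.array([np.cos(t),np.sin(t),0]); z=np.array([0,0,-1.]); x=np.cross(y,z)
    return Ro.from_matrix(np.stack([x,y,z],1)).as_quat(scalar_first=True)
PZ=-ctrl.pinch_z; HOV=0.24
TRAY=np.array([.6377,.0405]); TY=1.15; MAT=np.array([.4402,-.260]); MY=-3.3; CR=np.array([.4380,.2313]); CY=17.7
spot=lambda y: TRAY+rz(TY)@[-.029,y]
matp=lambda y: MAT+rz(MY)@[0,y]
# name: (tray xy, tray yaw, mat xy, mat yaw, grasp height above floor)
OBJ={"jar":(spot(-.08),TY,matp(-.085),MY,.062),"bottle":(spot(0),TY,matp(0),MY,.062),"tin":(spot(.08),-8.5,matp(.085),-8.5,.065)}
FLIP=0
def at(xy,z): return [float(xy[0]),float(xy[1]),float(z-PZ)]   # z = height of the grasp point
def st(tag):
    s=get_state(); print(tag,"t=%.1f w=%.4f gf=%.1f F=%s"%(s["time"],s["width"],s["gripper_force"],np.round(s["contact_force"],1)),np.round(s["tcp_pos"],4))
def carry(a,ya,za,b,yb,zb,force,tag,hov=HOV):
    "pick at a with the grasp point at za, put at b with it at zb"
    ctrl.movep(at(a,hov),q(ya,FLIP)); ctrl.movel(at(a,za),max_speed=.2); ctrl.close_gripper(force=force); st(tag+" grip")
    ctrl.movel(at(a,hov),max_speed=.2); st(tag+" up"); ctrl.movep(at(b,hov),q(yb,FLIP)); ctrl.movel(at(b,zb+.02),max_speed=.2); ctrl.movel(at(b,zb),max_speed=.04); st(tag+" down")
    ctrl.ungrasp(); ctrl.movel(at(b,hov),max_speed=.25); st(tag+" done")
E
python3 - <<'E'
from h import *
for f in 0,1:
    for n,(a,ya,b,yb,h) in OBJ.items():
        for p,y in((a,ya),(b,yb)):
            for z in (.07,HOV):
                j=ctrl.ik(at(p,z),q(y,f)); print(f,n,np.round(p,3),z,None if j is None else np.round(j,2))
    for p,y,z in((TRAY+[.034,-.005],TY,.028),(CR,CY,.05),(CR,CY,HOV),(CR,CY+180,.05)):
        j=ctrl.ik(at(p,z),q(y,f)); print(f,"tool",None if j is None else np.round(j,2))
E
```

```text
0 jar [ 0.61 -0.04] 0.07 [-0.13  0.66  0.26  1.74 -0.22  0.77  0.25]
0 jar [ 0.61 -0.04] 0.24 [-0.2   0.5   0.38  1.53 -0.19  1.15  0.23]
0 jar [ 0.435 -0.345] 0.07 [ 0.32  0.63  0.48  1.89 -0.42  0.72  0.99]
0 jar [ 0.435 -0.345] 0.24 [ 0.05  0.53  0.94  1.68 -0.46  1.17  1.05]
0 bottle [0.609 0.04 ] 0.07 [-0.26  0.66  0.25  1.74 -0.22  0.77  0.12]
0 bottle [0.609 0.04 ] 0.24 [-0.33  0.49  0.36  1.53 -0.18  1.15  0.09]
0 bottle [ 0.44 -0.26] 0.07 [ 0.09  0.6   0.6   2.01 -0.53  0.69  0.98]
0 bottle [ 0.44 -0.26] 0.24 [-0.15  0.46  0.97  1.79 -0.42  1.12  0.9 ]
0 tin [0.607 0.12 ] 0.07 [-0.38  0.67  0.24  1.72 -0.21  0.78 -0.19]
0 tin [0.607 0.12 ] 0.24 [-0.41  0.5   0.29  1.51 -0.15  1.16 -0.24]
0 tin [ 0.445 -0.175] 0.07 [-0.14  0.6   0.71  2.09 -0.62  0.67  0.84]
0 tin [ 0.445 -0.175] 0.24 [-0.19  0.33  0.7   1.86 -0.25  1.04  0.46]
0 tool [-0.23  0.79  0.24  1.59 -0.24  0.8   0.14]
0 tool [-0.56  0.54  0.04  2.06 -0.04  0.54 -0.18]
0 tool [-0.6   0.29  0.09  1.82 -0.03  1.03 -0.19]
0 tool [-0.09  0.62 -0.67  2.05  0.61  0.67  2.29]
1 jar [ 0.61 -0.04] 0.07 [ 0.35  0.69 -0.54  1.7
[... 303 characters left out ...]

1 bottle [0.609 0.04 ] 0.24 [ 0.18  0.5  -0.47  1.52  0.24  1.18  2.83]
1 bottle [ 0.44 -0.26] 0.07 [-0.17  0.84  1.15  2.01 -0.96  0.98 -1.71]
1 bottle [ 0.44 -0.26] 0.24 [-0.23  0.54  1.15  1.79 -0.53  1.17 -2.11]
1 tin [0.607 0.12 ] 0.07 [ 0.1   0.7  -0.55  1.71  0.46  0.86  2.34]
1 tin [0.607 0.12 ] 0.24 [ 0.07  0.52 -0.5   1.5   0.26  1.19  2.52]
1 tin [ 0.445 -0.175] 0.07 [-0.35  0.8   1.15  2.09 -0.96  0.93 -1.93]
1 tin [ 0.445 -0.175] 0.24 [-0.44  0.47  1.15  1.86 -0.48  1.12 -2.4 ]
1 tool [ 0.24  0.83 -0.59  1.58  0.55  0.9   2.61]
1 tool [-0.09  0.62 -0.67  2.05  0.61  0.67  2.29]
1 tool [-0.03  0.35 -0.69  1.81  0.25  1.07  2.64]
1 tool [-0.56  0.54  0.04  2.06 -0.04  0.54 -0.18]
```

```bash
sed -i 's/matp(-.085),MY,.062)/matp(-.085),MY,.058)/' h.py
python3 - <<'E'
from h import *
a,ya,b,yb,h=OBJ["jar"]
carry(a,ya,.004+h,b,yb,.003+h+.0015,40,"jar")
im,d=vision.grab_frame("scene"); cv2.imwrite("pics/scene1.png",im)
E
```

```text
jar grip t=5.0 w=0.0532 gf=41.0 F=[-0.4 -0.9  6.4] [ 0.611  -0.0401  0.0445]
jar up t=6.1 w=0.0526 gf=42.4 F=[-0.9  0.6 -3.3] [ 0.6095 -0.0399  0.22  ]
jar down t=9.0 w=0.0533 gf=42.5 F=[-0.3 -0.5 -2.2] [ 0.4351 -0.3448  0.0436]
jar done t=10.3 w=0.0855 gf=0.0 F=[ 0.2  0.5 -0.7] [ 0.4349 -0.3442  0.2202]
```

View pics/scene1.png

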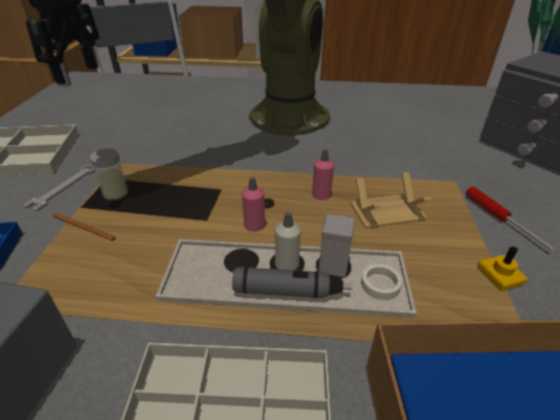

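The jar stands upright on the mat's far end (112,178), and its spot (242,260) is empty. Next come the bottle and the tin.

Run:
```python
from h import *
for n in("bottle","tin"):
    a,ya,b,yb,h=OBJ[n]; carry(a,ya,.004+h,b,yb,.003+h+.0015,40,n)
ctrl.movep(at(TRAY+[-.1,.05],.3),q(TY))
for c in "scene","top":
    im,d=vision.grab_frame(c); cv2.imwrite(f"pics/{c}2.png",im); np.save(f"pics/{c}2.npy",d)
```

```text
bottle grip t=13.4 w=0.0401 gf=39.8 F=[-0.7 -0.5  4.9] [0.6092 0.04   0.0483]
bottle up t=14.4 w=0.0401 gf=40.5 F=[ 0.5  0.4 -1.2] [0.6079 0.0401 0.22  ]
bottle down t=17.3 w=0.0402 gf=40.5 F=[-0.   0.1 -1.9] [ 0.44   -0.26    0.0476]
bottle done t=18.6 w=0.0853 gf=0.0 F=[-0.4  0.4 -0.8] [ 0.4397 -0.2594  0.2203]
tin grip t=21.6 w=0.0453 gf=41.3 F=[0.2 0.6 5.6] [0.6078 0.12   0.0513]
tin up t=22.6 w=0.0452 gf=41.4 F=[ 0.1  0.5 -4.3] [0.6061 0.12   0.2198]
tin down t=25.4 w=0.0450 gf=41.3 F=[ 0.   0.5 -3.4] [ 0.445  -0.1752  0.0506]
tin done t=26.8 w=0.0854 gf=0.0 F=[-0.6  0.3 -0.3] [ 0.4445 -0.1746  0.2203]
```

View pics/scene2.png

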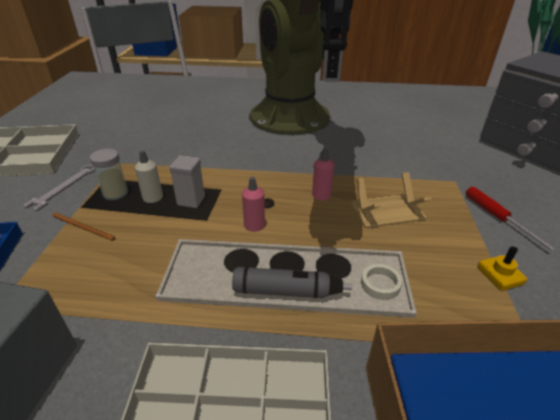

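All three containers stand upright on the mat, at (112,178), (149,180) and (187,182). The tool (285,282) is unobstructed. Next I'll move the tool.

Run:
```python
from h import *
a=np.array([.6712,.0348])
carry(a,TY,.029,CR,CY,.029+.021+.001,70,"tool")
ctrl.movep(at([.45,-.02],.3),q(TY))
for c in "scene","top":
    im,d=vision.grab_frame(c); cv2.imwrite(f"pics/{c}3.png",im); np.save(f"pics/{c}3.npy",d)
    for r in models.masks_of(c,"rotary_tool")[:2]:
        T=pts(c,d,r["mask"]); print(c,r["p"],r["point"])
        B=T[T[:,2]>.055]; m=B[:,:2].mean(0); w,V=np.linalg.eigh(np.cov((B[:,:2]-m).T)); e=V[:,1]*np.sign(V[1,1]); s=(T[:,:2]-CR)@e
        print(" axis",np.degrees(np.arctan2(-e[0],e[1])),"rear/nose along axis from cradle",np.percentile(s,[.3,99.7]),"top",np.percentile(T[:,2],98))
        t=(B[:,:2]-CR)@e; print(" z along:",[round(float(np.percentile(B[(abs(t-k)<.008)][:,2],90)),4) for k in(-.06,-.03,0,.03,.06)])
ims=[cv2.resize(cv2.imread("pics/scene3.png")[140:260,320:480],(640,480)),cv2.resize(cv2.imread("pics/top3.png")[200:310,80:240],(640,440))]
cv2.imwrite("pics/crop3.png",cv2.resize(np.vstack(ims),(400,575)))
```

```text
tool grip t=30.5 w=0.0233 gf=65.2 F=[-16.5   0.5  52.3] [0.6727 0.0343 0.0181]
tool up t=31.8 w=0.0001 gf=0.0 F=[-0.  -0.1 -0.6] [0.6705 0.035  0.2198]
tool down t=34.6 w=0.0001 gf=0.0 F=[ 0.9  0.3 -0.1] [0.438  0.2312 0.0322]
tool done t=36.2 w=0.0854 gf=0.0 F=[ 0.5  0.3 -0.5] [0.4372 0.2311 0.2202]
scene 0.71 [277.8, 268.4]
 axis nan rear/nose along axis from cradle [nan nan] top 0.012698154906788734<stdin>:9: RuntimeWarning: Mean of empty slice.
  ret = um.true_divide(
  avg = a.mean(axis, **keepdims_kw)
<stdin>:9: RuntimeWarning: Degrees of freedom <= 0 for slice
  c *= np.true_divide(1, fact)
  c *= np.true_divide(1, fact)
Traceback (most recent call last):
IndexError: index -1 is out of bounds for axis 0 with size 0
```

Run:
```python
from h import *
im,d=vision.grab_frame("top"); cv2.imwrite("pics/top4.png",im); np.save("pics/top4.npy",d)
s=cv2.imread("pics/scene3.png")
cv2.imwrite("pics/crop4.png",np.vstack([cv2.resize(s[225:325,150:430],(784,280)),cv2.resize(im[110:210,140:420],(784,280))]))
```

```text
(no output)
```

View pics/crop4.png

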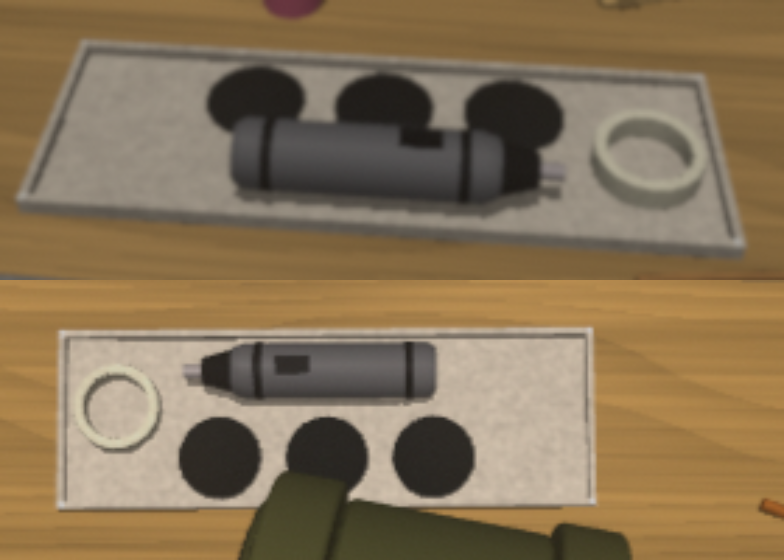

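The top and scene crops show the tool hardly moved in the tray: its barrel is at (345,370) in the lower half of the crop. The grip closed too high, or its rear finger rode on the tray's back rim. I'll push the tool gently to the middle of the tray with the open rear finger, which leaves room for a low grasp.

```bash
cat >> h.py <<'E'
def toolfit(tag,zmin,ref):
    for c in "scene","top":
        im,d=vision.grab_frame(c); cv2.imwrite(f"pics/{c}_{tag}.png",im)
        rs=models.masks_of(c,"rotary_tool")
        if not rs: print(c,"none"); continue
        T=pts(c,d,rs[0]["mask"]); T=T[T[:,2]>zmin-.02]; B=T[T[:,2]>zmin]; ctr,(w,h),an=cv2.minAreaRect((B[:,:2]*1000).astype(np.float32))
        m=np.array(ctr)/1000; u=np.radians(an+(90 if w>h else 0)); e=np.array([-np.sin(u),np.cos(u)])
        if w>h: e=np.array([np.cos(np.radians(an)),np.sin(np.radians(an))])
        e*=np.sign(e[1]); s=(T[:,:2]-ref)@e; n=(B[:,:2]-ref)@[e[1],-e[0]]
        print(c,round(rs[0]["p"],2),"yaw %.1f"%np.degrees(np.arctan2(-e[0],e[1])),"along",np.round(np.percentile(s,[.3,99.7]),4),"across",np.round(np.percentile(n,[1,99]),4),
          "z:",[round(float(np.percentile(B[abs((B[:,:2]-ref)@e-k)<.01][:,2],85)),4) if (abs((B[:,:2]-ref)@e-k)<.01).any() else None for k in(-.06,-.03,0,.03,.06)])
E
python3 - <<'E'
from h import *
g=lambda x,y: TRAY+rz(TY)@[x,y]
y=-.0055
ctrl.movep(at(g(.034,y),HOV),q(TY)); ctrl.movel(at(g(.034,y),.0227+.02),max_speed=.2); ctrl.movel(at(g(.034,y),.0227),max_speed=.05); st("low")
ctrl.movel(at(g(-.0207,y),.0227),max_speed=.04); st("pushed")
ctrl.movel(at(g(-.016,y),.0227),max_speed=.05); ctrl.movel(at(g(-.016,y),HOV),max_speed=.2); st("up")
ctrl.movep(at([.45,-.05],.3),q(TY))
toolfit("5",.034,g(.002,y))
s=cv2.imread("pics/scene_5.png"); t=cv2.imread("pics/top_5.png")
cv2.imwrite("pics/crop5.png",np.vstack([cv2.resize(s[225:325,150:430],(784,280)),cv2.resize(t[110:210,140:420],(784,280))]))
E
```

```text
low t=40.0 w=0.0857 gf=0.0 F=[ 0.1  0.4 -0. ] [0.6716 0.0356 0.0036]
pushed t=41.5 w=0.0855 gf=14.1 F=[ 2.2  2.4 29.1] [0.6239 0.0347 0.0097]
up t=43.0 w=0.0851 gf=0.0 F=[-0.7  0.1 -0.2] [0.621  0.0349 0.2199]
scene 0.89 yaw 1.0 along [-0.075   0.1075] across [0.0024 0.0332] z: [0.0438, 0.044, 0.0437, 0.0438, 0.0439]
top 0.75 yaw 0.9 along [-0.0752  0.1057] across [-0.006  0.031] z: [0.0448, 0.0443, 0.0444, 0.0443, 0.0445]
```

View pics/crop5.png

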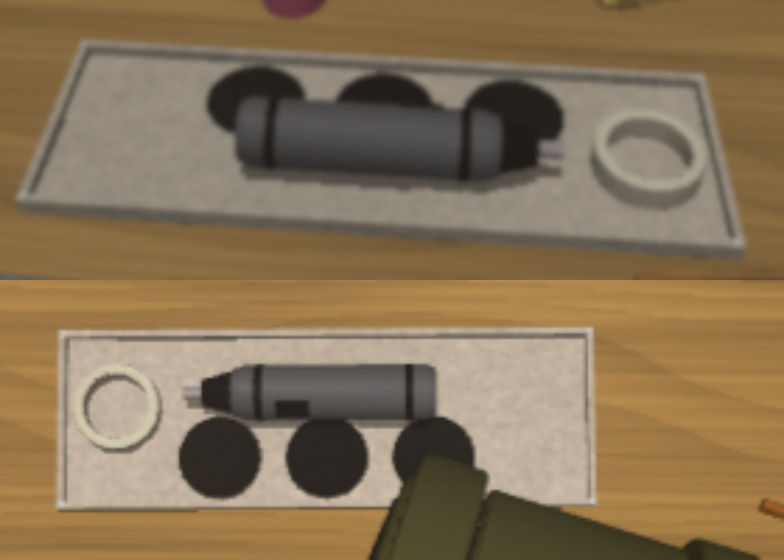

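The push rolled the tool forward by one facet: the switch has moved from the top to the front side. It now lies at about tray x = +16 mm. The front finger had caught the front rim. To restore its roll, I'll roll it one more facet forward to mid-tray, grasp it low there, set it down farther forward, and roll it back by two facets.

```bash
cat >> h.py <<'E'
g=lambda x,y=-.0055: TRAY+rz(TY)@[x,y]
def T(x,z,sp=.2,y=-.0055): p=g(x,y); ctrl.movel([float(p[0]),float(p[1]),float(z)],max_speed=sp)   # TCP in tray x, world z
def look(tag):
    s=cv2.imread(f"pics/scene_{tag}.png"); t=cv2.imread(f"pics/top_{tag}.png")
    cv2.imwrite(f"pics/crop_{tag}.png",np.vstack([cv2.resize(s[225:325,150:430],(784,280)),cv2.resize(t[110:210,140:420],(784,280))]))
E
python3 - <<'E'
from h import *
ctrl.close_gripper(force=20); 
ctrl.movep(at(g(.066),.16),q(TY)); T(.066,.024); st("behind")
T(.038,.024,.03); st("rolled"); T(.045,.024); T(.045,.14); 
ctrl.movep(at([.45,-.05],.3),q(TY)); ctrl.ungrasp()
toolfit("6",.034,g(0)); look("6")
E
```

```text
behind t=46.7 w=0.0001 gf=0.0 F=[ 0.1 -0.1  0. ] [0.7047 0.0359 0.0259]
rolled t=47.8 w=0.0001 gf=0.0 F=[-0.2 -0.4  0.2] [0.676  0.0358 0.024 ]
scene 0.79 yaw 0.4 along [-0.0745  0.1061] across [0.0048 0.0353] z: [0.0441, 0.0438, 0.0437, 0.0437, 0.0438]
top 0.85 yaw 0.9 along [-0.0751  0.1033] across [-0.0037  0.0313] z: [0.0445, 0.0445, 0.0448, 0.0446, 0.0445]
```

View pics/crop_6.png

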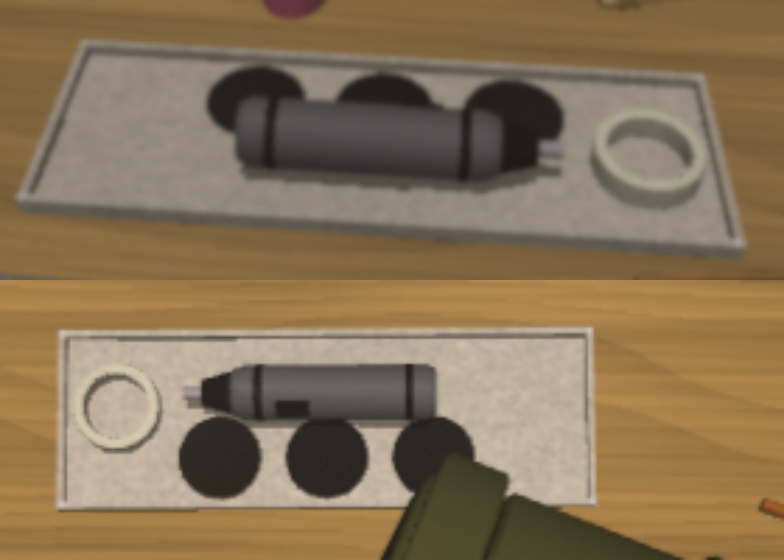

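The closed fingers never reached the tool: it is unchanged in both halves of the crop, with the switch still on the front facet. They must be thin near the tip, so the first grasp slipped because it was too high on the barrel. Here a low grasp clears the rim, so I'll grasp now, set the tool down farther forward, and roll it back one facet.

Run:
```python
from h import *
ctrl.movep(at(g(.015),.12),q(TY)); T(.015,.030); T(.015,.004,.06); ctrl.close_gripper(force=60); st("grip")
w=get_state()["width"]
if w>.035:
    T(.015,.05,.1); st("lift"); T(-.012,.05,.1); T(-.012,.0055,.05); st("down"); ctrl.ungrasp(); T(-.012,.08)
    T(.007,.08); T(.007,.010); T(.024,.010,.04); st("rolled"); T(.016,.010,.1); T(.016,.12)
else: ctrl.ungrasp(); T(.015,.12)
ctrl.movep(at([.45,-.05],.3),q(TY))
toolfit("7",.034,g(0)); look("7")
```

```text
grip t=53.5 w=0.0379 gf=60.5 F=[2.3 0.8 5.5] [0.6541 0.0353 0.0051]
lift t=54.2 w=0.0379 gf=60.9 F=[-0.1  0.3 -6.3] [0.6523 0.0356 0.0496]
down t=55.6 w=0.0377 gf=60.9 F=[ 0.2 -0.2 -6.2] [0.6261 0.0346 0.0057]
rolled t=58.0 w=0.0855 gf=2.7 F=[1.2 1.5 4.7] [0.6629 0.0356 0.0109]
scene 0.85 yaw 2.0 along [-0.0749  0.1088] across [-0.0238  0.0069] z: [0.0441, 0.0436, 0.0438, 0.0439, 0.0439]
top 0.94 yaw 0.7 along [-0.075   0.1049] across [-0.0325  0.0042] z: [0.0444, 0.0442, 0.0445, 0.0443, 0.0441]
```

View pics/crop_7.png

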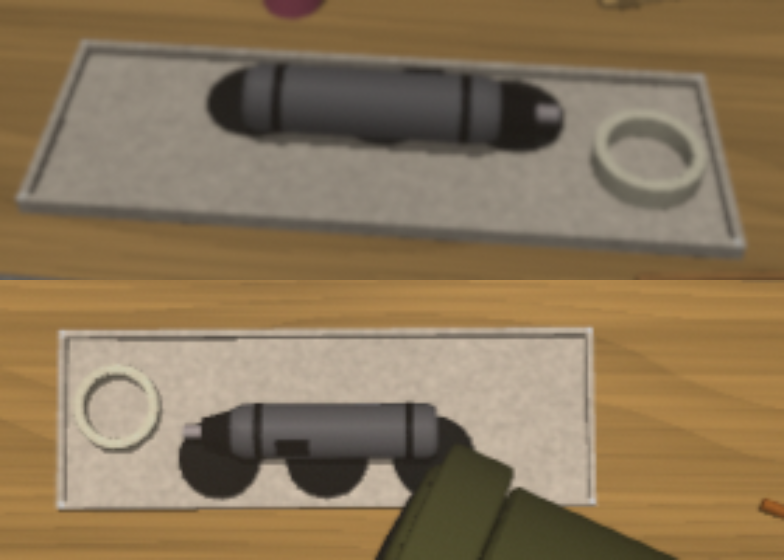

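The low grasp holds (width 38 mm, carried cleanly). The tool lies at tray x ≈ -13 mm, and the roll fell back because the push was slightly short. I'll push further.

Run:
```python
from h import *
ctrl.movep(at(g(.005),.12),q(TY)); T(.005,.011); T(.031,.011,.05); st("rolled"); T(.020,.011,.1); T(.020,.12)
ctrl.movep(at([.45,-.05],.3),q(TY))
toolfit("8",.034,g(0)); look("8")
```

```text
rolled t=62.5 w=0.0851 gf=0.4 F=[-0.5 -0.   0.5] [0.6688 0.0354 0.0109]
scene 0.57 yaw 1.2 along [-0.0747  0.1088] across [-0.0246  0.0067] z: [0.0438, 0.0437, 0.0439, 0.0438, 0.0439]
top 0.94 yaw 0.7 along [-0.0751  0.1069] across [-0.0318  0.0041] z: [0.0443, 0.044, 0.0443, 0.0444, 0.0446]
```

View pics/crop_8.png

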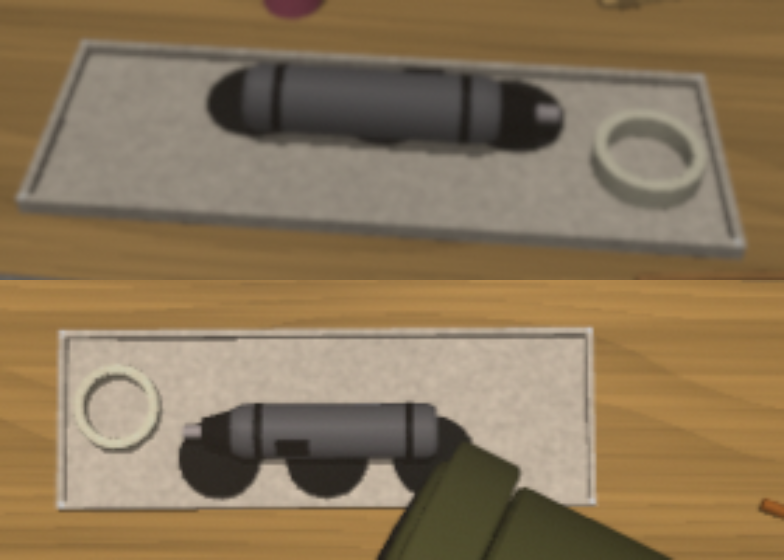

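The switch is still on the front facet and the measured force was about 0 N, so the finger rode over the top. The finger tips sit higher than I assumed, so I'll push lower.

Run:
```python
from h import *
ctrl.movep(at(g(.004),.12),q(TY)); T(.004,.02); T(.004,.002,.06)
for x in(.012,.018,.024): T(x,.002,.05); st("push")
T(.016,.004,.1); T(.016,.10)
ctrl.movep(at([.45,-.05],.26),q(TY))
toolfit("9",.034,g(0)); look("9")
```

```text
push t=67.2 w=0.0856 gf=0.0 F=[-0.2 -0.3 -0.3] [0.6504 0.0351 0.0021]
push t=67.4 w=0.0854 gf=6.0 F=[-7.8  1.5  9.1] [0.6538 0.0352 0.0024]
push t=67.7 w=0.0855 gf=16.8 F=[-17.7   1.4  28.4] [0.6576 0.0352 0.0041]
scene 0.83 yaw 0.7 along [-0.0749  0.1072] across [-0.0246  0.0069] z: [0.044, 0.0438, 0.0439, 0.0437, 0.0439]
top 0.91 yaw 0.7 along [-0.075   0.1073] across [-0.0325  0.0043] z: [0.0447, 0.0449, 0.0443, 0.0446, 0.0446]
```

View pics/crop_9.png

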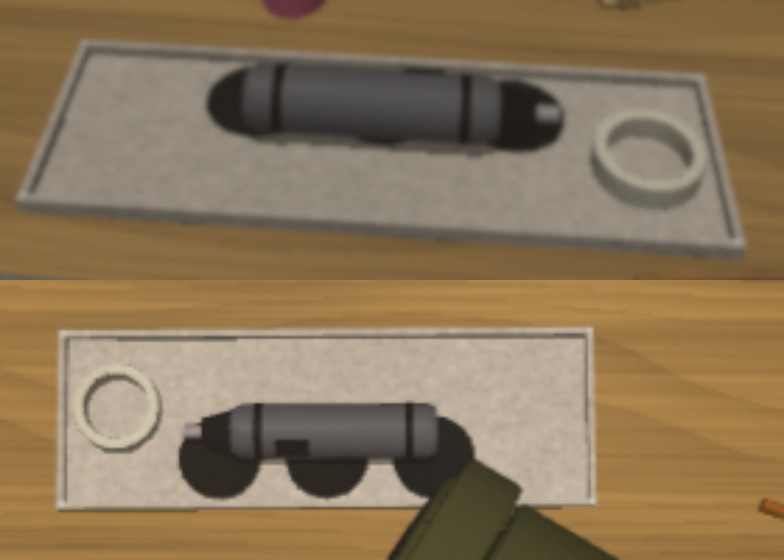

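The tool is unmoved: 17 N only wedged the finger on the facet. I'll undo the 45° roll at the cradle instead: grip vertically, release in the V with the hand tilted about 35°, then re-grip vertically to square it.

```bash
cat >> h.py <<'E'
def cpose(axz,tilt,back=0,c=.020):
    "TCP pose holding the barrel axis at height axz over the cradle, hand tilted about the cradle's y axis (top to +x)"
    R=Ro.from_rotvec(np.radians(tilt)*np.array([-np.sin(np.radians(CY)),np.cos(np.radians(CY)),0]))*Ro.from_quat(q(CY),scalar_first=True)
    p=np.array([*CR,axz])+R.apply([0,0,c-back]); return p.tolist(),R.as_quat(scalar_first=True)
E
python3 - <<'E'
from h import *
for tl in(34,40):
  for a in((.2,tl),(.048,tl),(.048,tl,.08)):
    j=ctrl.ik(*cpose(*a)); print(tl,a,None if j is None else np.round(j,2))
p,o=cpose(.048,34); print(np.round(p,3), Ro.from_quat(o,scalar_first=True).apply([0,0,1]))
E
```

```text
34 (0.2, 34) [-0.89  0.83  0.85  1.43 -0.44  1.74  0.34]
34 (0.048, 34) [-0.85  0.99  0.75  1.55 -0.53  1.47  0.38]
34 (0.048, 34, 0.08) [-0.82  0.96  0.79  1.36 -0.5   1.66  0.33]
40 (0.2, 40) [-0.85  0.89  0.83  1.36 -0.43  1.84  0.34]
40 (0.048, 40) [-0.82  1.04  0.74  1.46 -0.51  1.59  0.37]
40 (0.048, 40, 0.08) [-0.78  1.04  0.76  1.25 -0.49  1.79  0.32]
[0.427 0.228 0.031] [-0.53272154 -0.17001313 -0.82903757]
```

Run:
```python
from h import *
TL=36
ctrl.movep(at(g(-.0125),.12),q(TY)); T(-.0125,.03); T(-.0125,.003,.08); ctrl.close_gripper(force=80); st("grip")
if get_state()["width"]<.035: ctrl.ungrasp(); T(-.0125,.12); raise SystemExit("slip")
T(-.0125,.16,.2); p,o=cpose(.17,TL); ctrl.movep(p,o); st("tilted")
ctrl.movel(cpose(.070,TL)[0],max_speed=.15); ctrl.movel(cpose(.048,TL)[0],max_speed=.04); st("in V")
ctrl.ungrasp(); st("open"); ctrl.movel(cpose(.048,TL,.10)[0],max_speed=.15)
p,o=cpose(.16,0); ctrl.movep(p,o); ctrl.movel(cpose(.045,0,0,.022)[0],max_speed=.15); st("vert")
ctrl.close_gripper(force=70); st("squared")
ctrl.movel(cpose(.055,0,0,.020)[0],max_speed=.08); st("lifted"); ctrl.movel(cpose(.0463,0,0,.020)[0],max_speed=.04); st("set")
ctrl.ungrasp(); ctrl.movel(cpose(.2,0)[0],max_speed=.25)
ctrl.movep(at([.45,-.05],.26),q(TY))
toolfit("10",.055,CR)
s=cv2.imread("pics/scene_10.png"); t=cv2.imread("pics/top_10.png")
cv2.imwrite("pics/crop_10.png",np.vstack([cv2.resize(s[155:245,330:455],(400,288)),cv2.resize(t[205:305,95:230],(400,296))]))
st("t")
```

```text
grip t=72.3 w=0.0373 gf=81.2 F=[-0.2  0.6  5.2] [0.6262 0.0346 0.004 ]
tilted t=74.2 w=0.0375 gf=81.0 F=[ 0.1 -0.5 -5.4] [0.4279 0.2263 0.1537]
in V t=75.8 w=0.0375 gf=81.0 F=[-0.3 -0.9 -5.9] [0.4268 0.2277 0.0318]
open t=76.3 w=0.0855 gf=0.0 F=[0.3 0.4 0.5] [0.4268 0.2277 0.032 ]
vert t=78.8 w=0.0849 gf=0.0 F=[-0.1 -0.1  0.3] [0.4387 0.2311 0.0233]
squared t=79.3 w=0.0387 gf=68.6 F=[-2.2  0.1 10. ] [0.4381 0.2316 0.024 ]
lifted t=79.6 w=0.0381 gf=70.2 F=[-0.7  0.1 -5.2] [0.438  0.2315 0.0351]
set t=80.0 w=0.0377 gf=70.2 F=[-0.7 -0.  -4.8] [0.4377 0.231  0.0257]
scene 0.94 yaw 17.9 along [-0.0764  0.1078] across [-0.0088  0.0195] z: [0.0657, 0.0652, 0.0656, 0.0679, 0.0655]
top 0.85 yaw 17.7 along [-0.077  0.107] across [-0.0195  0.0162] z: [0.0665, 0.0665, 0.0666, 0.0687, 0.0663]
t t=82.6 w=0.0856 gf=0.0 F=[-0.  -0.5 -0.3] [ 0.4502 -0.0486  0.2408]
```

View pics/crop_10.png

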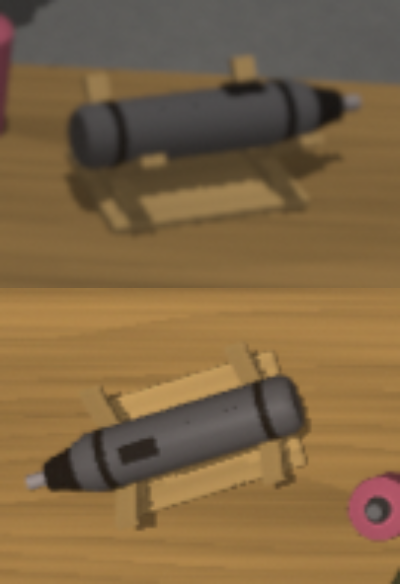

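The tool lies level in both V-rests with the switch on top again. Its top is at 66 mm all along, the yaw is 17.8°, and it is centred within 2 mm. Now I'll return the containers.

Run:
```python
from h import *
for n in("tin","bottle","jar"):
    a,ya,b,yb,h=OBJ[n]; carry(b,yb,.003+h,a,ya,.004+h+.0015,40,n)
ctrl.movep(at([.42,-.12],.3),q(TY))
for c in "scene","top":
    im,d=vision.grab_frame(c); cv2.imwrite(f"pics/{c}11.png",im)
    for n in("jar","bottle"):
        for r in models.masks_of(c,n)[:3]:
            P=pts(c,d,r["mask"]); P=P[(P[:,2]>(.09 if n=="jar" else .05))&(abs(P[:,0]-.609)<.04)]
            if len(P)<50: continue
            (x,y),R=cv2.minEnclosingCircle((P[:,:2]*1000).astype(np.float32)); print(c,n,round(x,1),round(y,1),round(R,1),np.percentile(P[:,2],98))
    m=np.ones(d.shape,bool); P=pts(c,d,m); P=P[(abs(P[:,0]-.608)<.045)&(abs(P[:,1]-.12)<.045)&(P[:,2]>.09)&(P[:,2]<.11)]; print(c,"tin",cv2.minAreaRect((P[:,:2]*1000).astype(np.float32)))
st("t")
```

```text
tin grip t=84.6 w=0.0452 gf=40.8 F=[-0.1  0.9  5.4] [ 0.4456 -0.1752  0.05  ]
tin up t=85.7 w=0.0450 gf=41.4 F=[-0.3 -0.1 -3.9] [ 0.4445 -0.1745  0.2203]
tin down t=88.5 w=0.0450 gf=41.4 F=[-0.  -0.1 -3.9] [0.6071 0.1198 0.0516]
tin done t=89.8 w=0.0856 gf=0.0 F=[ 1.   0.6 -0.4] [0.6064 0.1203 0.22  ]
bottle grip t=92.8 w=0.0403 gf=39.7 F=[0.6 1.6 6.7] [ 0.4406 -0.2602  0.0471]
bottle up t=93.8 w=0.0400 gf=40.5 F=[ 1.  -1.1 -1.4] [ 0.4398 -0.2593  0.2203]
bottle down t=96.7 w=0.0400 gf=40.5 F=[-0.1 -1.2 -1.9] [0.6086 0.0399 0.0486]
bottle done t=98.1 w=0.0856 gf=0.0 F=[-0.3  0.7 -0.2] [0.608  0.0404 0.22  ]
jar grip t=101.1 w=0.0532 gf=41.1 F=[-0.6  1.1  5.7] [ 0.4358 -0.3453  0.0434]
jar up t=102.1 w=0.0530 gf=42.4 F=[-0.3 -0.1 -3.6] [ 0.435  -0.3441  0.2202]
jar down t=105.0 w=0.0531 gf=42.6 F=[-0.   0.3 -1.3] [ 0.6101 -0.0399  0.0445]
jar done t=106.3 w=0.0857 gf=0.0 F=[0.4 0.7 0.8] [ 0.6097 -0.0395  0.22  ]
scene jar 610.4 -39.4 27.7 0.10004976696565301
scene bottle 610.6 40.7 20.9 0.11333822784957309
scene tin ((608.1941528320312, 120.02796173095703), (46.96826171875, 49.157447814941406), 81.60238647460938)
top jar 607.4 -40.0 26.9 0.10215041219844527
top bottle 605.7 38.7 20.2 0.11441908033626316
top tin ((604.7081298828125, 118.94747924804688), (47.61454772949219, 47.38752365112305), 80.54798889160156)
t t=107.5 w=0.0850 gf=0.0 F=[-0.8  0.4 -0.3] [ 0.4206 -0.1197  0.281 ]
```

View pics/scene11.png

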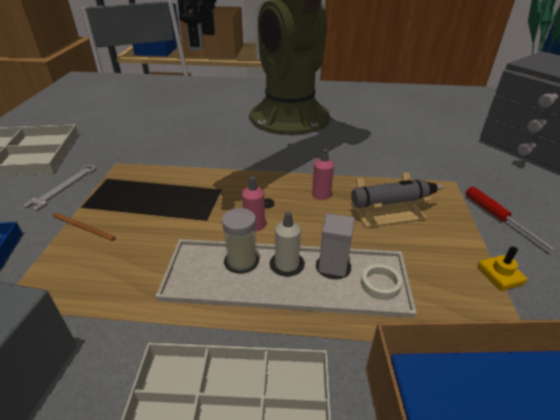

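All three containers stand upright on their own spots, at (240,240), (288,245) and (337,245), within 2 mm of where they started. The tool rests in the cradle (395,193), and the robot is touching nothing.

```bash
python3 -c "
from station import ticket
print(ticket.close_job())"
```

```text
the job is handed in; nothing more can be done
None
```

The job is handed in at about 107.5 s: the tool lies level and centred in its cradle after one failed grasp and a few corrective moves, and the jar, bottle and tin stand upright on their original tray spots to within about 2 mm.

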